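Restart the plating bath after a breaker trip

ROBOT

A 7-joint arm with a two-finger parallel gripper is mounted at the origin on a cart in front of the work surface, level with it; the furniture and walls round the work are solid. World frame = base frame: x ahead of the robot, y to its left, z up, the work surface at z = 0. Lengths are in mm, angles in rad, forces in N, time in s.
With the tool pointing down it reaches from about 425 to 950 mm from the base axis. Payload 4.7 kg.
Tool frame: the origin (TCP) lies midway between the tips of the shut fingers; the grasp point (between the pads) lies 19 mm behind it; z points along the fingers, y is the direction in which the jaws open and shut (so a half turn about z gives the same grasp; the last joint's range is limited). The gripper opens to 87 mm and grips with 3 to 60 N. Pads are 19 mm wide; open, the fingers measure 117 mm over their backs; the gripper's body (75 mm by 190 mm) begins 51 mm behind the grasp point.
Start: joints at [1.072, 0.469, -0.049, 1.532, 0.024, 1.141, -0.082], TCP at [305.625, -601.866, 222.573] pointing down, gripper open.
Joint ranges: [-2.59, 2.59], [-0.33, 1.99], [-1.39, 1.29], [0.1, 2.45], [-1.04, 4.18], [0.21, 1.99], [-2.66, 2.66]. Speed limits (rad/s): [2.57, 2.57, 3.14, 3.14, 3.14, 3.14, 3.14].

INTERFACE

Orientations are given as a 3x3 rotation matrix whose columns are the frame's x, y, z axes.
In Python, from workcell import bot, capture, camera_params, ticket gives the robot as it stands.
- The arm moves only by the tool move_arm, never from a script. Its arguments are lists of equal length, an entry for each row: "slide": the shift along the tool's x, y, z in m, a list of three; "yaw": the turn about the tool's z in rad; "gripper": the finger opening in m, from 0 to 0.087. In form: {"slide": [[x, y, z], ...], "yaw": [yaw, ...], "gripper": [gripper, ...]}. A call has 1 to 12 rows; each row shifts and turns the pose as measured when the row begins, along the tool's axes as they then stand; what a row does not reach is not made up. A row lasts 1/12 s, in which the tool goes at most 41.7 mm and 7.16 degrees, less where a joint would pass 70% of its speed; a pose out of reach is approached as far as the arm can. A call is refused whole if a number of a shift passes 0.0417 or a number of a turn 0.125, either way. A call with a gripper value outside its range is refused whole. The fingers move at their own pace and stop on an object; "grip_force" is the grip in N (left out, the last holds). Time passes only in rows, so rows that do not move let the fingers close. It gives the time, the measured TCP pose, the force and the opening at its end, in the units of the state.
- bot.observe(): the state, without advancing time (a new reading comes with each control period).
- capture(name): name is "side" or "top" or "wrist"; returns (picture, depth): 480x640x3 uint8, blue, green, red; 480x640 float32, mm along the optical axis (not along the pixel's ray), 0 where there is no reading.
- camera_params(name): a dict with "camera_matrix" (3x3 intrinsics, pixels), "rvec" (rotation vector, rad) and "tvec" (3), from world to camera coordinates, as OpenCV has them; the wrist camera has in their place "T_tool_cam" (4x4, takes a point from camera to tool coordinates, whose origin is the TCP and whose axes are the flange's). Camera axes: x right, y down, z forward; pixel columns grow to the right and rows downward; lengths in mm; the calibration is good to about 2 mm. A picture is of the moment at which its call begins: read the wrist's pose just before it. camera_params takes no time and is no camera call.
- ticket.hand_in(): hands the job in, once; it reports no verdict.
The state is a dict: "t": time; "joint_positions": joint angles; "qd": joint speeds; "joint_torque": joint torques, N m; "tool_pos": TCP position; "ee_rot": TCP orientation; "contact_force": force on the tool from outside, world axes, zero at the start; "wrist_torque": the same for the moment, N m; "gripper_width": finger opening in mm.
Only numpy, scipy, OpenCV 4.12 (cv2) and the standard library are available. Lean on these libraries where they do the work, as an engineer would, in place of code of your own. Each camera call takes 0.05 s, during which the arm holds its last target.

TASK

The plating bath's breaker has tripped: using only the fingertips, press the popped-up round button on the grey control box back in until it latches, then switch on the filter pump (the wide rectangular rocker), and only then the heater (the round rocker), so that it never heats still solution. Touch each lightly, rocking a switch by pressing down its raised rear half until it snaps over. Leave the narrow rocker (plating current) off and the temperature dial as it is set, do not lift or push about the loose things, and finish clear of the box.

Things in the scene. Friction and masses are not known exactly. Their poses are not given: they have to be found in the camera images.
- control_box: Grey sloping control box, 160 deep (x) x 190 wide (y), fixed on the worktop; origin under its centre, x to its rear, z up. Front 100 mm: panel sloping 10 deg, 49 high in front, with three switch plates side by side at x=-30, y=58/0/-58. Behind: flat deck 67 high with breaker button (x=50, y=22), temperature dial (x=50, y=-55) and a loose clip. Keep every touch on it light: under 30 N.
- breaker (a joint): Travel of the breaker's round black button (22 mm across, on the rear deck), m: 0 = tripped, popped up 12 mm above its collar; 0.008 = pressed in and latched, 4 mm above the collar. Takes 4 to 5 N, snaps over past the middle and then stays in by itself; 3 mm of springy overtravel, then a firm stop.
- breaker_top (a point): Centre of the top face of the breaker button, moves with it; 83 mm above the worktop when tripped, 75 mm when latched. Press straight down.
- pump_switch (a joint): Angle of the pump's rocker, the WIDE rectangle (38 wide, 40 long), rad: 0 = off, 0.35 = on. Its faces meet in a shallow V at the pivot: off, the rear half stands up 20 deg and the front half lies parallel to the panel. Press the raised rear half down: 3 to 4 N near its end, it snaps over past the middle and stays on. A lowered half lies 3 mm above the plate; springy for 2 mm more.
- pump_switch_end (a point): Point on the rear half of the pump's rocker, on its top face, 14 mm from the pivot, on the rocker's middle line; moves with it. Off it lies 5 mm higher than when on. Press down here.
- heater_switch (a joint): Angle of the heater's rocker, rad: 0 = off, 0.35 = on; the ROUND rocker (a disc 36 mm across). Works as the pump's.
- heater_switch_end (a point): Point on the raised rear half of the heater's round rocker, 14 mm from the pivot, as for the pump.
- current_switch (a joint): Angle of the plating-current rocker, rad: 0 = off, 0.35 = on; the NARROW rectangular rocker (16 mm wide, 38 mm long). It has to stay off.
- current_switch_end (a point): Point on the raised rear half of the narrow rocker, 14 mm from its pivot.
- dial_mark (a point): End of the white pointer line on top of the black ribbed temperature dial (38 mm across, 18 mm high, on the rear deck): 14.5 mm from the dial's axis. The dial turns easily and starts at any setting.
- spare_clip: Loose black binder clip (19x46x13 mm) lying on the left end of the rear deck; origin under its centre.
- tweezers: Loose steel tweezers, 126x15x9 mm, on the worktop; origin under the centre.
- paint_brush: Loose small brush, 147x9x9 mm; origin under the centre.
- paint_jar: Loose screw-cap jar, 48 mm across, 66 mm high; origin under the centre.
- hinged_tin: Loose flat tin, 66x96x23 mm; origin under the centre.
- wood_block: Loose hardwood block, 40x85x34 mm; origin under the centre.
- pump_switch_module: Black switch plate, 56 mm x 50 mm, 3 mm thick, that carries the wide rocker of the pump; fixed on the sloping panel, in any of the three places. Origin on the panel under its centre (58 mm above the worktop); x to the rear of the box.
- heater_switch_module: Black switch plate, 56 mm x 50 mm, 3 mm thick, that carries the round rocker of the heater; fixed on the sloping panel, in any of the three places. Origin on the panel under its centre (58 mm above the worktop); x to the rear of the box.
- current_switch_module: Black switch plate, 56 mm x 50 mm, 3 mm thick, that carries the narrow rocker of the plating current; fixed on the sloping panel, in any of the three places. Origin on the panel under its centre (58 mm above the worktop); x to the rear of the box.

How it is judged:
By the outcome, as a careful person would: the job done as asked, in the order asked, and still so for the second after the job is handed in, with the robot touching nothing.
It also fails if it takes over 38 s, if anything falls off the work surface, if the arm or the gripper's body presses on something with over 40 N, if the wrist force passes 120 N, or if a joint passes its speed limit or range.

## Working session

There is one attempt and no reset: what is moved stays moved. The work goes in short steps, Python scripts to look and compute and a tool call to move; the robot and the scene stay as the last step left them, time stands still between calls to the robot, and variables do not carry over. Pictures are saved under pics/ and viewed, and the job is handed in when it is done.

Besides the shell and the picture viewer there is one more tool, called after "Emit:" as a command line: name --pt "numbers of a row" for each row, then --argument value for the rest. move_arm: Moves the arm, as the interface text tells. Its arguments: {"type":"object","properties":{"slide":{"type":"array"},"yaw":{"type":"array"},"gripper":{"type":"array"},"grip_force":{"type":"number"}},"required":["slide","yaw","gripper"]}

```bash
mkdir -p pics; ls
python3 - <<'E'
from workcell import bot,capture,camera_params
import cv2,numpy as np
s=bot.observe(); print(s['t'],s['tool_pos'],s['ee_rot'],s['gripper_width'],s['contact_force'])
for n in ("top","side"):
    im,d=capture(n); cv2.imwrite(f"pics/{n}0.png",im); np.save(f"{n}0.npy",d)
    p=camera_params(n); np.save(f"{n}p.npy",p,allow_pickle=True); print(p)
print(camera_params("wrist"))
E
```

```text
pics
0.0 [ 305.31890153 -601.33286045  221.50322599] [[ 8.91643061e-01  4.52738086e-01 -9.36043417e-04]
 [ 4.52739050e-01 -8.91641411e-01  1.71636850e-03]
 [-5.75496829e-05 -1.95417147e-03 -9.99998089e-01]] 87.01736429757855 [ 0.29875555  0.19307658 -0.14464559]
{'camera_matrix': array([[486.71235563,   0.        , 317.06680813],
       [  0.        , 486.71235563, 233.69931751],
       [  0.        ,   0.        ,   1.        ]]), 'rvec': array([ 2.15005525, -2.06557347,  0.2121665 ]), 'tvec': array([   7.85458113,  508.01134751, 1046.41020453])}
{'camera_matrix': array([[491.74897358,   0.        , 327.62823013],
       [  0.        , 491.74897358, 238.37643524],
       [  0.        ,   0.        ,   1.        ]]), 'rvec': array([ 2.29114208, -0.01679414,  0.00515617]), 'tvec': array([-515.35453886,   74.97409818, 1077.44677053])}
{'camera_matrix': array([[391.61623472,   0.        , 316.52594356],
       [  0.        , 391.61623472, 238.43052932],
       [  0.        ,   0.        ,   1.        ]]), 'T_tool_cam': array([[ 3.96828120e-04, -9.68437694e-01, -2.49255442e-01,
         6.82704944e+01],
       [ 9.99999823e-01,  4.94932375e-04, -3.30918025e-04,
        -4.87861492e-01],
       [ 4.43838077e-04, -2.49255267e-01,  9.68437719e-01,
        -1.61296383e+02],
       [ 0.00000000e+00,  0.00000000e+00,  0.00000000e+00,
         1.00000000e+00]])}
```

View pics/top0.png

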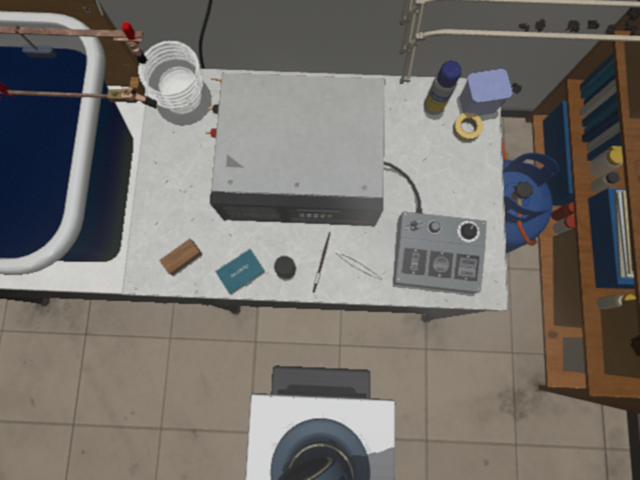

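View pics/side0.png

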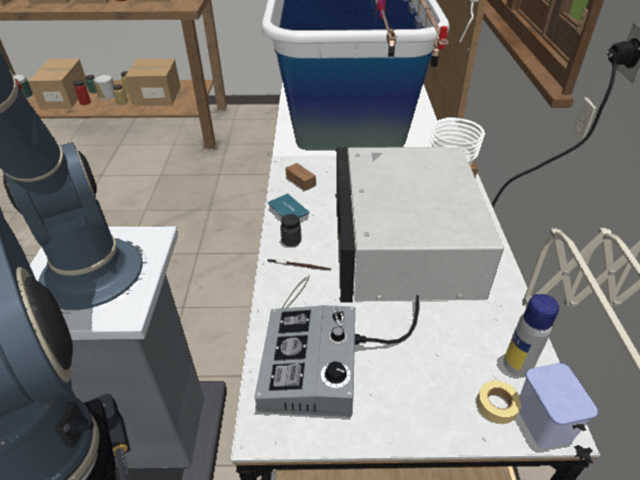

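```bash
cat > h.py <<'E'
import numpy as np,cv2
def W(n,pts,z=None,d=None):
    p=np.load(f"{n}p.npy",allow_pickle=True).item(); K=p['camera_matrix'];R=cv2.Rodrigues(p['rvec'])[0];t=p['tvec']
    out=[]
    for i,(u,v) in enumerate(pts):
        r=np.linalg.inv(K)@[u,v,1.]
        if d is not None: c=r*d[int(round(v)),int(round(u))]; out.append(R.T@(c-t))
        else:
            o=-R.T@t; w=R.T@r; zz=z[i] if np.ndim(z) else z; out.append(o+w*(zz-o[2])/w[2])
    return np.round(np.array(out),1)
E
python3 - <<'E'
import cv2,numpy as np
from h import W
a=cv2.imread("pics/top0.png");cv2.imwrite("pics/tz.png",cv2.resize(a[200:310,385:505],None,fx=6.5,fy=5.4,interpolation=cv2.INTER_CUBIC)) if 0 else cv2.imwrite("pics/tz.png",cv2.resize(a[205:300,385:505],None,fx=6,fy=6,interpolation=cv2.INTER_CUBIC))
b=cv2.imread("pics/side0.png");cv2.imwrite("pics/sz.png",cv2.resize(b[295:420,245:370],None,fx=4.8,fy=4.8,interpolation=cv2.INTER_CUBIC))
d=np.load("top0.npy")
print(W("top",[(300,150),(370,200),(380,180),(434,227),(469,231),(413,225),(440,240),(480,240)],d=d))
# height map
p=[(u,v) for v in range(60,300) for u in range(200,500)]
w=W("top",p,d=d); 
m=(w[:,2]>58)&(w[:,2]<90)&(w[:,1]<-180)&(w[:,1]>-480)&(w[:,0]<720)
q=w[m]; print(len(q),q.min(0),q.max(0))
f=q[(q[:,2]>64)&(q[:,2]<70)]; 
for z0,z1 in((64,70),):
    print(cv2.minAreaRect(f[:,:2].astype(np.float32)))
E
```

```text
[[ 664.5   70.3  158.3]
 [ 559.4  -79.2  162.4]
 [ 602.7  -98.9  164.1]
 [ 526.2 -228.7   83.1]
 [ 519.5 -304.4   86.2]
 [ 531.4 -184.5   72.9]
 [ 501.3 -245.9   65.2]
 [ 504.5 -334.3   66.7]]
4065 [ 417.6 -349.5   58.1] [ 563.6 -180.1   89.5]
((494.2080383300781, -261.33697509765625), (170.115478515625, 126.73773956298828), 85.9384994506836)
```

View pics/tz.png

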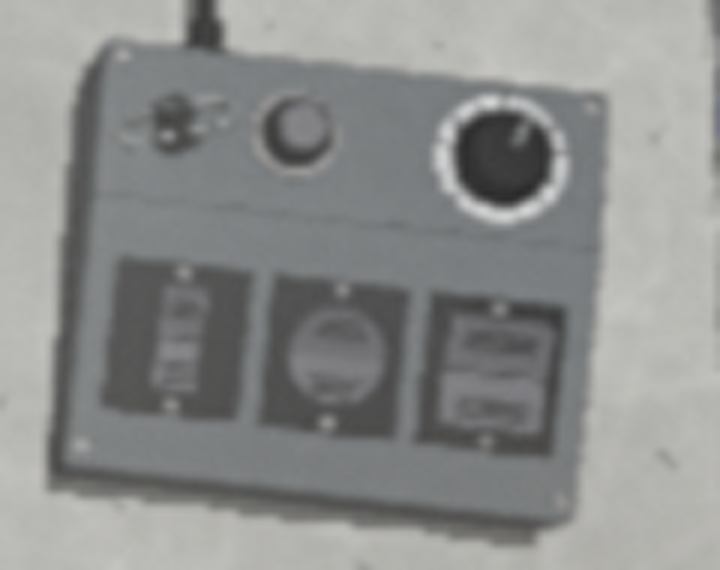

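View pics/sz.png

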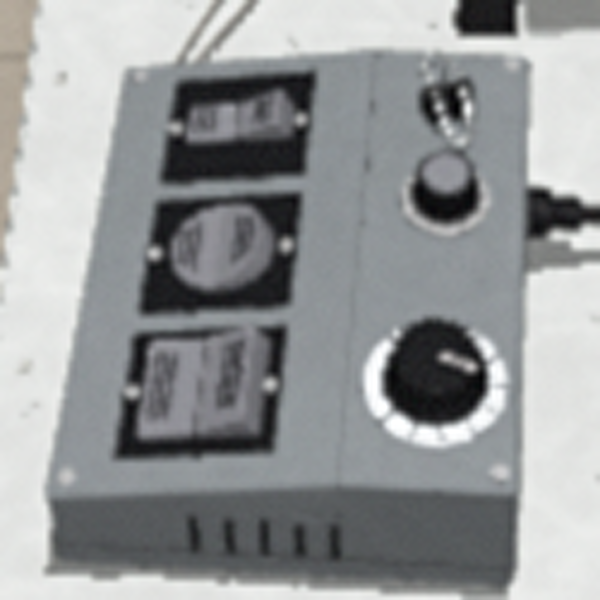

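Run:
```python
import numpy as np,cv2
from h import W
from scipy.optimize import least_squares
def T(p): p=np.array(p,float); return (p+.5)/6-.5+[385,205]
def S(p): p=np.array(p,float); return (p+.5)/4.8-.5+[245,295]
mid=lambda a,b:((a[0]+b[0])/2,(a[1]+b[1])/2)
mod=np.array([[50,22],[50,-55],[-30,58],[-30,0],[-30,-58]],float)
z=[83,85,61,61,61]
t=W("top",[T(q) for q in [(304,121),(502,155),mid((183,272),(171,404)),mid((342,290),(326,423)),mid((499,310),(486,441))]],z=z)
s=W("side",[S(q) for q in [(447,168),(436,365),mid((176,128),(302,118)),mid((154,254),(287,244)),mid((132,391),(271,383))]],z=z)
print(t,s)
for n,o in(("top",t),("side",s),("avg",(t+s)/2)):
    def f(x):
        c,sn=np.cos(x[2]),np.sin(x[2]); return (mod@np.array([[c,-sn],[sn,c]]).T+x[:2]-o[:,:2]).ravel()
    r=least_squares(f,[480,-260,0]); print(n,r.x,np.round(r.fun,1))
```

```text
[[ 531.5 -231.5   83. ]
 [ 521.1 -303.2   85. ]
 [ 452.6 -189.1   61. ]
 [ 448.  -246.9   61. ]
 [ 443.3 -305.    61. ]] [[ 529.9 -229.8   83. ]
 [ 523.8 -313.8   85. ]
 [ 452.1 -189.8   61. ]
 [ 447.6 -247.9   61. ]
 [ 443.5 -305.4   61. ]]
top [ 4.77813438e+02 -2.48405749e+02 -7.69723143e-02] [-2.1  1.2  2.3 -3.9 -0.2  0.8 -0.1  0.8  0.1  1.1]
side [ 4.77927501e+02 -2.50598320e+02 -8.20277814e-02] [-0.3 -3.  -0.5  4.3  0.7 -0.5  0.4 -0.2 -0.2 -0.5]
avg [ 4.77870759e+02 -2.49501949e+02 -7.95437914e-02] [-1.2 -0.9  0.9  0.2  0.2  0.1  0.2  0.3 -0.   0.3]
```

```bash
cat > plan.py <<'E'
import numpy as np,sys
from workcell import bot
def plan(tgt,ang,n):
    s=bot.observe();p=np.array(s['tool_pos']);R=np.array(s['ee_rot']);a=np.arctan2(R[1,0],R[0,0])
    dy=-(ang-a)/n; d=(np.array(tgt)-p)/n
    print("pos",np.round(p,1),"ang",round(a,4),"F",np.round(s['contact_force'],2),"t",s['t'],"yawstep",round(dy,4),"tilt",np.round(R[:,2],4))
    for i in range(n):
        b=a+(ang-a)*i/n
        x=np.array([np.cos(b),np.sin(b),0]);y=np.array([np.sin(b),-np.cos(b),0])
        print([round(d@x/1000,4),round(d@y/1000,4),round(-d[2]/1000,4)])
if __name__=="__main__":
    v=list(map(float,sys.argv[1:])); plan(v[:3],v[3],int(v[4]))
E
python3 plan.py 490 -250 185 -0.08 11
```

```text
pos [ 305.3 -601.4  221.6] ang 0.4698 F [-0.72 -0.06  1.25] t 0.1 yawstep 0.05 tilt [-9.0e-04  1.6e-03 -1.0e+00]
[np.float64(0.0294), np.float64(-0.0209), np.float64(0.0033)]
[np.float64(0.0283), np.float64(-0.0223), np.float64(0.0033)]
[np.float64(0.0272), np.float64(-0.0237), np.float64(0.0033)]
[np.float64(0.026), np.float64(-0.025), np.float64(0.0033)]
[np.float64(0.0247), np.float64(-0.0263), np.float64(0.0033)]
[np.float64(0.0234), np.float64(-0.0275), np.float64(0.0033)]
[np.float64(0.0219), np.float64(-0.0286), np.float64(0.0033)]
[np.float64(0.0205), np.float64(-0.0297), np.float64(0.0033)]
[np.float64(0.019), np.float64(-0.0307), np.float64(0.0033)]
[np.float64(0.0174), np.float64(-0.0316), np.float64(0.0033)]
[np.float64(0.0158), np.float64(-0.0324), np.float64(0.0033)]
```

Emit:
move_arm --pt "0.029 -0.021 0.003" --pt "0.028 -0.022 0.003" --pt "0.027 -0.024 0.003" --pt "0.026 -0.025 0.003" --pt "0.025 -0.026 0.003" --pt "0.023 -0.0275 0.003" --pt "0.022 -0.0285 0.003" --pt "0.0205 -0.0295 0.003" --pt "0.019 -0.0305 0.003" --pt "0.0175 -0.0315 0.003" --pt "0.016 -0.0325 0.003" --pt "0 0 0" --yaw '[0.05,0.05,0.05,0.05,0.05,0.05,0.05,0.05,0.05,0.05,0.05,0]' --gripper '[0,0,0,0,0,0,0,0,0,0,0,0]'

```text
t: 1.1
tool_pos: [496.5, -240.2, 179.9]
ee_rot: [[0.993, -0.118, -0.01], [-0.118, -0.993, 0.005], [-0.01, -0.004, -1.0]]
contact_force: [0.6, -0.1, -0.3]
gripper_width: 14.8
```

```bash
python3 plan.py 490 -250 185 -0.08 3
```

```text
pos [ 496.5 -240.2  179.9] ang -0.1183 F [ 0.59 -0.12 -0.25] t 1.1 yawstep -0.0128 tilt [-0.0098  0.0054 -0.9999]
[np.float64(-0.0018), np.float64(0.0035), np.float64(-0.0017)]
[np.float64(-0.0018), np.float64(0.0035), np.float64(-0.0017)]
[np.float64(-0.0018), np.float64(0.0035), np.float64(-0.0017)]
```

Emit:
move_arm --pt "-0.0025 0.005 -0.003" --pt "-0.0025 0.005 -0.003" --pt "0 0 0" --pt "0 0 0" --yaw '[-0.02,-0.02,0,0]' --gripper '[0,0,0,0]'

```text
t: 1.43
tool_pos: [491.3, -244.2, 184.0]
ee_rot: [[0.998, -0.065, -0.013], [-0.065, -0.998, 0.008], [-0.014, -0.007, -1.0]]
contact_force: [-0.0, -0.0, 0.9]
gripper_width: 0.7
```

Run:
```python
from workcell import bot,capture,camera_params
import cv2,numpy as np
s=bot.observe(); np.save("w1s.npy",s,allow_pickle=True); print(s['tool_pos'],s['ee_rot'],s['gripper_width'],s['qd'])
im,d=capture("wrist"); cv2.imwrite("pics/w1.png",im); np.save("w1.npy",d)
```

```text
[ 491.3051495  -244.15420023  184.04328885] [[ 0.99776191 -0.06549019 -0.01349839]
 [-0.06538135 -0.99782539  0.00835304]
 [-0.01401608 -0.00745181 -0.999874  ]] 0.7489353909063211 [0.00860343 0.00135091 0.00549494 0.00163821 0.01011791 0.00059802
 0.00674416]
```

View pics/w1.png

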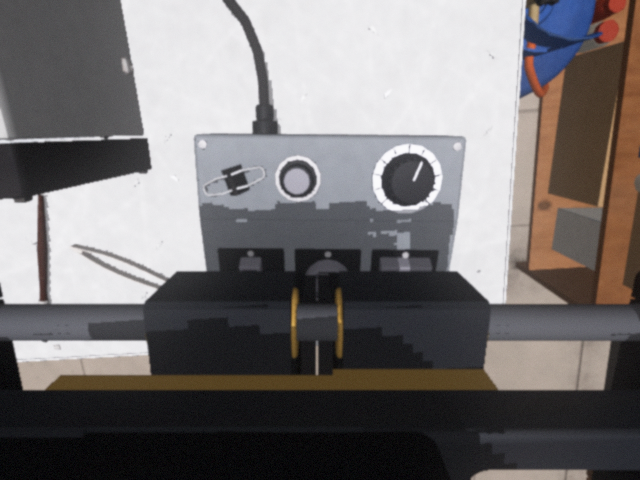

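```bash
cat > ww.py <<'E'
import numpy as np
from workcell import camera_params
def WR(sf,pts,zs):
    s=np.load(sf,allow_pickle=True).item();c=camera_params("wrist");K=c['camera_matrix'];T=c['T_tool_cam'];R=np.array(s['ee_rot']);p=np.array(s['tool_pos'])
    o=R@T[:3,3]+p;out=[]
    for (u,v),z in zip(pts,zs):
        w=R@T[:3,:3]@(np.linalg.inv(K)@[u,v,1.]); out.append(o+w*(z-o[2])/w[2])
    return np.round(out,1)
E
python3 - <<'E'
from ww import WR
import cv2
print(WR("w1s.npy",[(298.5,181),(407.5,179),(328,255),(202,145),(457.5,146)],[83,85,61,67,67]))
im=cv2.imread("pics/w1.png");cv2.imwrite("pics/w1z.png",cv2.resize(im[120:290,190:480],None,fx=2.7,fy=2.7,interpolation=cv2.INTER_CUBIC))
E
```

```text
[[ 530.7 -233.2   83. ]
 [ 527.6 -305.1   85. ]
 [ 470.8 -249.9   61. ]
 [ 557.8 -167.6   67. ]
 [ 545.7 -343.3   67. ]]
```

View pics/w1z.png

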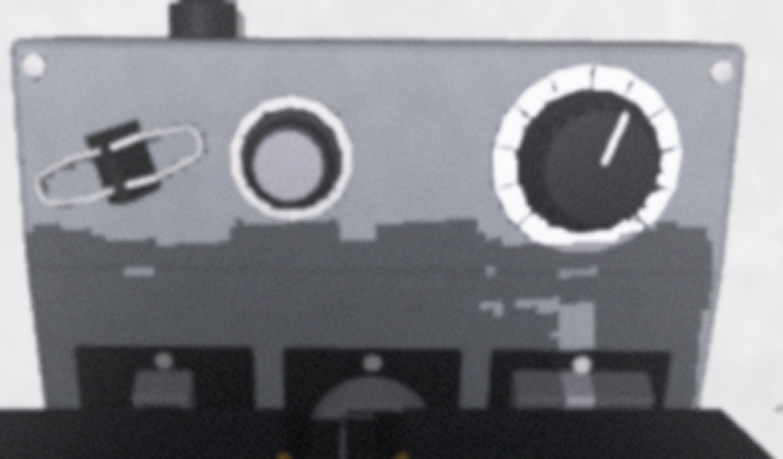

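```bash
python3 plan.py 530.3 -233.5 100 -0.08 3
```

```text
pos [ 491.2 -244.5  184.1] ang -0.066 F [-0.1   0.33  0.97] t 1.4833 yawstep 0.0047 tilt [-0.0135  0.0081 -0.9999]
[np.float64(0.0128), np.float64(-0.0045), np.float64(0.028)]
[np.float64(0.0127), np.float64(-0.0046), np.float64(0.028)]
[np.float64(0.0127), np.float64(-0.0046), np.float64(0.028)]
```

Emit:
move_arm --pt "0.02 -0.007 0.01" --pt "0.02 -0.007 0.022" --pt "0 0 0.03" --pt "0 0 0.022" --pt "0 0 0" --pt "0 0 0" --yaw '[0.007,0.007,0,0,0,0]' --gripper '[0,0,0,0,0,0]'

```text
t: 1.98
tool_pos: [533.2, -235.2, 97.7]
ee_rot: [[0.996, -0.088, -0.01], [-0.088, -0.996, 0.006], [-0.01, -0.005, -1.0]]
contact_force: [1.3, 0.3, -0.0]
gripper_width: 0.9
```

```bash
python3 plan.py 530.3 -233.5 92 -0.08 2
```

```text
pos [ 533.2 -235.2   97.7] ang -0.0878 F [ 1.3   0.31 -0.04] t 1.9833 yawstep -0.0039 tilt [-0.0097  0.0061 -0.9999]
[np.float64(-0.0015), np.float64(-0.0007), np.float64(0.0029)]
[np.float64(-0.0015), np.float64(-0.0007), np.float64(0.0029)]
```

Aligned; now press in small steps.

Emit:
move_arm --pt "-0.0015 -0.001 0.004" --pt "-0.001 0 0.003" --pt "0 0 0.003" --pt "0 0 0.002" --pt "0 0 0.002" --yaw '[-0.004,-0.004,0,0,0]' --gripper '[0,0,0,0,0]'

```text
t: 2.4
tool_pos: [532.0, -236.0, 87.5]
ee_rot: [[0.997, -0.082, -0.003], [-0.082, -0.997, 0.003], [-0.003, -0.003, -1.0]]
contact_force: [0.5, 0.1, 0.7]
gripper_width: 0.7
```

Emit:
move_arm --pt "0 0 0.002" --pt "0 0 0.002" --pt "0 0 0" --yaw '[0,0,0]' --gripper '[0,0,0]'

```text
t: 2.65
tool_pos: [532.4, -236.3, 84.0]
ee_rot: [[0.997, -0.082, -0.001], [-0.082, -0.997, 0.002], [-0.002, -0.002, -1.0]]
contact_force: [-0.1, -0.2, -1.0]
gripper_width: 0.2
```

Emit:
move_arm --pt "-0.0015 -0.003 0" --pt "0 0 0.002" --pt "0 0 0.002" --pt "0 0 0.001" --yaw '[0,0,0,0]' --gripper '[0,0,0,0]'

```text
t: 2.98
tool_pos: [531.3, -233.0, 79.7]
ee_rot: [[0.997, -0.082, -0.001], [-0.082, -0.997, 0.002], [-0.001, -0.002, -1.0]]
contact_force: [-0.4, 0.3, 0.6]
gripper_width: 0.4
```

Emit:
move_arm --pt "0 0 0.002" --pt "0 0 0.001" --yaw '[0,0]' --gripper '[0,0]'

```text
t: 3.15
tool_pos: [531.4, -233.0, 76.3]
ee_rot: [[0.997, -0.082, -0.0], [-0.082, -0.997, 0.002], [-0.001, -0.002, -1.0]]
contact_force: [0.1, -0.1, -0.1]
gripper_width: 0.3
```

Emit:
move_arm --pt "0 0 0.002" --pt "0 0 0.001" --yaw '[0,0]' --gripper '[0,0]'

```text
t: 3.32
tool_pos: [531.7, -233.0, 73.5]
ee_rot: [[0.997, -0.082, -0.0], [-0.082, -0.997, 0.002], [-0.0, -0.002, -1.0]]
contact_force: [-2.8, 0.9, 10.4]
gripper_width: 0.3
```

Emit:
move_arm --pt "0 0 -0.01" --pt "0 0 -0.03" --pt "0 0 -0.02" --pt "0 0 0" --yaw '[0,0,0,0]' --gripper '[0,0,0,0]'

```text
t: 3.65
tool_pos: [530.9, -232.8, 134.8]
ee_rot: [[0.997, -0.082, -0.004], [-0.082, -0.997, 0.003], [-0.004, -0.003, -1.0]]
contact_force: [1.2, 0.4, 0.9]
gripper_width: -0.0
```

```bash
python3 plan.py 453.5 -305.7 95 -0.08 4
python3 - <<'E'
from workcell import bot,capture
import cv2,numpy as np
s=bot.observe(); np.save("w2s.npy",s,allow_pickle=True)
im,d=capture("wrist"); jm,_=capture("side")
a=cv2.resize(im[100:330,160:500],None,fx=2,fy=2);b=cv2.resize(jm[295:420,245:370],None,fx=4,fy=4)
cv2.imwrite("pics/w2.png",a);cv2.imwrite("pics/s2.png",b)
E
```

```text
pos [ 530.9 -232.8  134.8] ang -0.0819 F [1.15 0.36 0.93] t 3.65 yawstep -0.0005 tilt [-0.004   0.0033 -1.    ]
[np.float64(-0.0178), np.float64(0.0198), np.float64(0.0099)]
[np.float64(-0.0178), np.float64(0.0197), np.float64(0.0099)]
[np.float64(-0.0178), np.float64(0.0197), np.float64(0.0099)]
[np.float64(-0.0178), np.float64(0.0197), np.float64(0.0099)]
```

View pics/w2.png

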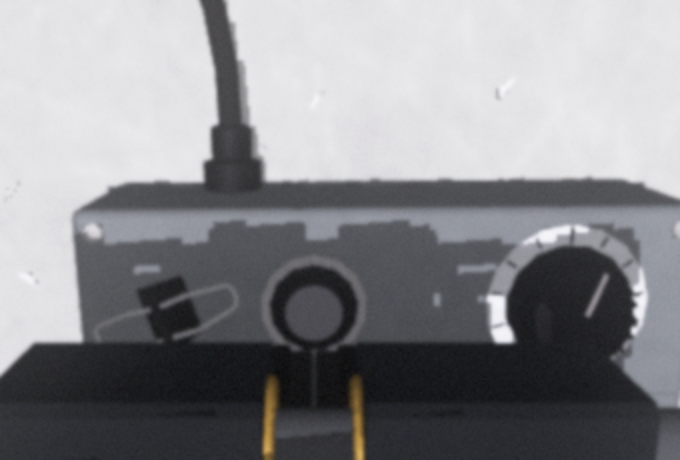

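View pics/s2.png

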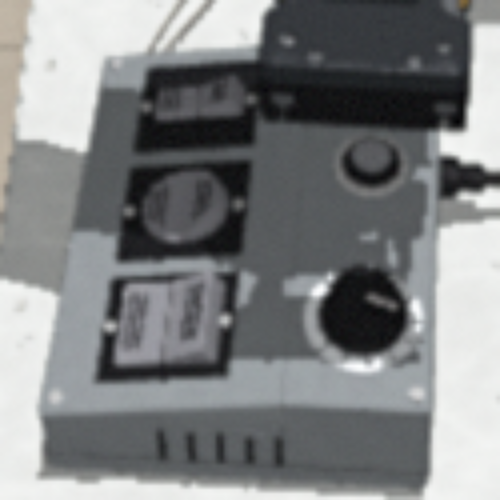

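The side view shows the button (371,155) now close to its collar (372,167), so it is latched. Next is the pump.

Emit:
move_arm --pt "-0.018 0.02 0.003" --pt "-0.018 0.02 0.006" --pt "-0.018 0.02 0.01" --pt "-0.018 0.018 0.01" --pt "0 0 0.005" --pt "0 0 0" --yaw '[0,0,0,0,0,0]' --gripper '[0,0,0,0,0,0]'

```text
t: 4.25
tool_pos: [445.6, -302.5, 90.8]
ee_rot: [[0.997, -0.077, -0.015], [-0.077, -0.997, 0.011], [-0.016, -0.01, -1.0]]
contact_force: [0.8, 0.3, 0.4]
gripper_width: -0.1
```

```bash
python3 plan.py 453 -305.7 84 -0.08 2;  python3 - <<'E'
from workcell import bot,capture
import cv2,numpy as np
jm,_=capture("side")
b=cv2.resize(jm[270:420,225:375],None,fx=4,fy=4)
cv2.imwrite("pics/s3.png",b)
E
```

```text
pos [ 445.6 -302.5   90.8] ang -0.0768 F [0.83 0.29 0.43] t 4.25 yawstep 0.0016 tilt [-0.0152  0.0108 -0.9998]
[np.float64(0.0038), np.float64(0.0013), np.float64(0.0034)]
[np.float64(0.0038), np.float64(0.0013), np.float64(0.0034)]
```

View pics/s3.png

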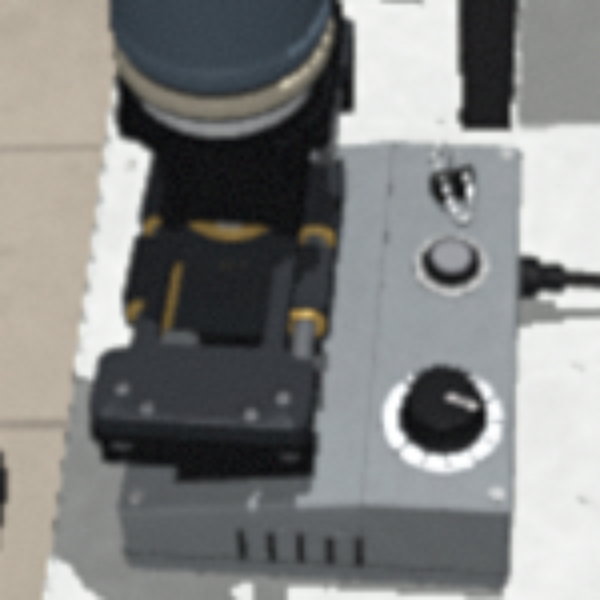

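Emit:
move_arm --pt "0.004 0.0015 0.003" --pt "0.003 0.0015 0.003" --pt "0 0 0.002" --pt "0 0 0" --yaw '[0,0,0,0]' --gripper '[0,0,0,0]'

```text
t: 4.63
tool_pos: [455.1, -304.2, 81.7]
ee_rot: [[0.997, -0.072, -0.015], [-0.072, -0.997, 0.012], [-0.016, -0.01, -1.0]]
contact_force: [-0.2, 0.6, 0.3]
gripper_width: 0.5
```

Emit:
move_arm --pt "0 0 0.002" --pt "0 0 0.001" --pt "0 0 0" --yaw '[0,0,0]' --gripper '[0,0,0]'

```text
t: 4.88
tool_pos: [456.9, -302.9, 78.6]
ee_rot: [[0.997, -0.069, -0.014], [-0.069, -0.998, 0.012], [-0.015, -0.011, -1.0]]
contact_force: [0.9, 0.5, -0.1]
gripper_width: 0.1
```

Emit:
move_arm --pt "-0.0035 0.002 0" --pt "0 0 0.001" --pt "0 0 0.001" --yaw '[0.008,0,0]' --gripper '[0,0,0]'

```text
t: 5.13
tool_pos: [453.3, -304.5, 77.0]
ee_rot: [[0.997, -0.077, -0.013], [-0.077, -0.997, 0.011], [-0.014, -0.01, -1.0]]
contact_force: [-0.2, -0.7, 0.1]
gripper_width: 0.9
```

Emit:
move_arm --pt "0 0 0.001" --pt "0 0 0.001" --yaw '[0,0]' --gripper '[0,0]'

```text
t: 5.3
tool_pos: [453.0, -304.8, 75.0]
ee_rot: [[0.997, -0.078, -0.013], [-0.078, -0.997, 0.011], [-0.014, -0.01, -1.0]]
contact_force: [1.0, 0.6, -0.7]
gripper_width: 0.7
```

Emit:
move_arm --pt "0 0 0.001" --pt "0 0 0.001" --yaw '[0,0]' --gripper '[0,0]'

```text
t: 5.47
tool_pos: [453.3, -304.9, 73.1]
ee_rot: [[0.997, -0.078, -0.012], [-0.078, -0.997, 0.011], [-0.013, -0.01, -1.0]]
contact_force: [-0.2, -1.0, 2.5]
gripper_width: 0.2
```

Contact at about 73 mm, as predicted.

Emit:
move_arm --pt "0 0 0.0015" --pt "0 0 0.0015" --yaw '[0,0]' --gripper '[0,0]'

```text
t: 5.63
tool_pos: [454.4, -305.0, 70.8]
ee_rot: [[0.997, -0.078, -0.01], [-0.078, -0.997, 0.01], [-0.011, -0.009, -1.0]]
contact_force: [1.3, 0.3, 1.7]
gripper_width: 0.4
```

Emit:
move_arm --pt "0 0 0.001" --pt "0 0 0.001" --yaw '[0,0]' --gripper '[0,0]'

```text
t: 5.8
tool_pos: [454.2, -304.9, 68.3]
ee_rot: [[0.997, -0.078, -0.01], [-0.078, -0.997, 0.01], [-0.011, -0.009, -1.0]]
contact_force: [1.0, 0.8, 0.8]
gripper_width: 0.7
```

Emit:
move_arm --pt "0 0 0.001" --pt "0 0 0" --yaw '[0,0]' --gripper '[0,0]'

```text
t: 5.97
tool_pos: [454.1, -304.9, 66.8]
ee_rot: [[0.997, -0.078, -0.011], [-0.078, -0.997, 0.01], [-0.011, -0.009, -1.0]]
contact_force: [0.4, -0.7, 1.6]
gripper_width: 0.7
```

Emit:
move_arm --pt "0 0 0.001" --pt "0 0 0" --yaw '[0,0]' --gripper '[0,0]'

```text
t: 6.13
tool_pos: [454.2, -304.9, 66.0]
ee_rot: [[0.997, -0.078, -0.011], [-0.078, -0.997, 0.01], [-0.011, -0.009, -1.0]]
contact_force: [-0.3, 0.3, 3.2]
gripper_width: 0.8
```

Emit:
move_arm --pt "0 0 -0.01" --pt "0 0 -0.02" --pt "0.02 -0.01 -0.02" --pt "0.035 -0.02 -0.015" --pt "0.03 -0.02 0" --pt "0 0 0" --yaw '[0,0,0,0,0,0]' --gripper '[0,0,0,0,0,0]'

```text
t: 6.63
tool_pos: [542.2, -263.1, 134.2]
ee_rot: [[0.996, -0.086, -0.015], [-0.086, -0.996, 0.012], [-0.016, -0.011, -1.0]]
contact_force: [1.0, 1.5, -0.4]
gripper_width: 0.3
```

```bash
python3 plan.py 458 -248 90 -0.08 3;  python3 - <<'E'
from workcell import bot,capture
import cv2,numpy as np
jm,_=capture("side")
b=cv2.resize(jm[295:420,245:370],None,fx=4.8,fy=4.8,interpolation=cv2.INTER_CUBIC)
cv2.imwrite("pics/s4.png",b)
E
```

```text
pos [ 542.2 -263.1  134.2] ang -0.0863 F [ 1.03  1.49 -0.35] t 6.6333 yawstep -0.0021 tilt [-0.0152  0.012  -0.9998]
[np.float64(-0.0284), np.float64(-0.0026), np.float64(0.0147)]
[np.float64(-0.0284), np.float64(-0.0027), np.float64(0.0147)]
[np.float64(-0.0284), np.float64(-0.0027), np.float64(0.0147)]
```

View pics/s4.png

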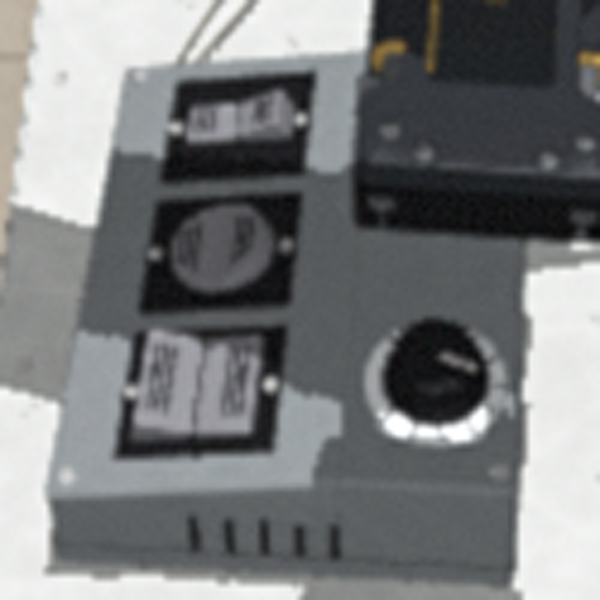

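The pump's front half (150,385) now stands up, so it is on; the others are still off. Next is the heater.

Emit:
move_arm --pt "-0.028 -0.003 0.002" --pt "-0.028 -0.003 0.014" --pt "-0.024 -0.002 0.014" --pt "0 0 0.008" --pt "0 0 0" --pt "0 0 0" --yaw '[0,0,0,0,0,0]' --gripper '[0,0,0,0,0,0]'

```text
t: 7.18
tool_pos: [452.8, -251.8, 97.2]
ee_rot: [[0.996, -0.091, -0.021], [-0.09, -0.996, 0.009], [-0.022, -0.007, -1.0]]
contact_force: [0.2, -0.3, 0.6]
gripper_width: 0.7
```

```bash
python3 plan.py 458 -248 82 -0.08 3
```

```text
pos [ 452.8 -251.8   97.2] ang -0.0906 F [ 0.23 -0.3   0.55] t 7.1833 yawstep -0.0035 tilt [-0.021   0.0085 -0.9997]
[np.float64(0.0016), np.float64(-0.0014), np.float64(0.0051)]
[np.float64(0.0016), np.float64(-0.0014), np.float64(0.0051)]
[np.float64(0.0016), np.float64(-0.0014), np.float64(0.0051)]
```

Emit:
move_arm --pt "0.002 -0.0015 0.004" --pt "0.0015 -0.0015 0.004" --pt "0 0 0.003" --pt "0 0 0.001" --pt "0 0 0" --pt "0 0 0" --yaw '[-0.003,-0.003,-0.003,0,0,0]' --gripper '[0,0,0,0,0,0]'

```text
t: 7.68
tool_pos: [460.6, -250.5, 85.5]
ee_rot: [[0.997, -0.08, -0.017], [-0.08, -0.997, 0.007], [-0.017, -0.005, -1.0]]
contact_force: [0.0, 0.0, 0.5]
gripper_width: 0.3
```

Emit:
move_arm --pt "-0.0025 -0.002 0.002" --pt "0 0 0.002" --pt "0 0 0.002" --pt "0 0 0.001" --yaw '[0,0,0,0]' --gripper '[0,0,0,0]'

```text
t: 8.02
tool_pos: [458.5, -248.1, 78.3]
ee_rot: [[0.997, -0.08, -0.016], [-0.08, -0.997, 0.006], [-0.016, -0.005, -1.0]]
contact_force: [0.6, -0.1, 0.0]
gripper_width: 0.3
```

Emit:
move_arm --pt "0 0 0.001" --pt "0 0 0.001" --yaw '[0,0]' --gripper '[0,0]'

```text
t: 8.18
tool_pos: [458.4, -248.0, 76.1]
ee_rot: [[0.997, -0.08, -0.016], [-0.08, -0.997, 0.006], [-0.016, -0.005, -1.0]]
contact_force: [1.1, -0.9, 0.4]
gripper_width: 0.6
```

Emit:
move_arm --pt "0 0 0.001" --pt "0 0 0.001" --pt "0 0 0.001" --yaw '[0,0,0]' --gripper '[0,0,0]'

```text
t: 8.43
tool_pos: [458.4, -248.1, 72.8]
ee_rot: [[0.997, -0.08, -0.015], [-0.08, -0.997, 0.006], [-0.016, -0.005, -1.0]]
contact_force: [-0.7, 0.3, 2.0]
gripper_width: 0.6
```

Emit:
move_arm --pt "0 0 0.001" --pt "0 0 0.001" --yaw '[0,0]' --gripper '[0,0]'

```text
t: 8.6
tool_pos: [459.1, -248.2, 71.2]
ee_rot: [[0.997, -0.08, -0.014], [-0.08, -0.997, 0.006], [-0.015, -0.005, -1.0]]
contact_force: [0.1, 0.8, 3.6]
gripper_width: 0.3
```

Emit:
move_arm --pt "0 0 0.001" --pt "0 0 0.001" --yaw '[0,0]' --gripper '[0,0]'

```text
t: 8.77
tool_pos: [459.8, -248.3, 69.6]
ee_rot: [[0.997, -0.08, -0.013], [-0.08, -0.997, 0.005], [-0.013, -0.004, -1.0]]
contact_force: [0.2, -0.4, 0.4]
gripper_width: 0.3
```

Emit:
move_arm --pt "0 0 0.001" --pt "0 0 0" --yaw '[0,0]' --gripper '[0,0]'

```text
t: 8.93
tool_pos: [459.3, -248.2, 68.0]
ee_rot: [[0.997, -0.08, -0.014], [-0.08, -0.997, 0.006], [-0.014, -0.004, -1.0]]
contact_force: [0.5, -0.3, 0.4]
gripper_width: 0.1
```

Emit:
move_arm --pt "0 0 0.001" --pt "0 0 0.0005" --yaw '[0,0]' --gripper '[0,0]'

```text
t: 9.1
tool_pos: [459.3, -248.3, 66.3]
ee_rot: [[0.997, -0.08, -0.013], [-0.08, -0.997, 0.005], [-0.014, -0.004, -1.0]]
contact_force: [0.5, -0.2, 1.9]
gripper_width: 0.7
```

Emit:
move_arm --pt "0 0 0.0005" --pt "0 0 0" --yaw '[0,0]' --gripper '[0,0]'

```text
t: 9.27
tool_pos: [459.4, -248.3, 66.0]
ee_rot: [[0.997, -0.08, -0.013], [-0.08, -0.997, 0.005], [-0.014, -0.004, -1.0]]
contact_force: [-0.6, 0.6, 3.0]
gripper_width: 0.4
```

Same depth and force as the pump press. Retract up and away to check.

Emit:
move_arm --pt "0 0 -0.01" --pt "0 0 -0.02" --pt "0 0 -0.03" --pt "0 0 -0.035" --pt "0 0 -0.035" --pt "0 0.03 -0.02" --pt "-0.01 0.04 0" --pt "-0.01 0.04 0" --pt "-0.01 0.04 0" --pt "0 0.04 0" --pt "0 0.03 0" --pt "0 0 0" --yaw '[0,0,0,0,0,0,0,0,0,0,0,0]' --gripper '[0,0,0,0,0,0,0,0,0,0,0,0]'

```text
t: 10.27
tool_pos: [412.3, -472.2, 230.1]
ee_rot: [[0.998, -0.069, -0.013], [-0.069, -0.998, 0.001], [-0.013, 0.0, -1.0]]
contact_force: [-0.3, -0.6, 0.2]
gripper_width: 0.2
```

Run:
```python
from workcell import bot,capture
import cv2,numpy as np
jm,_=capture("side");tm,_=capture("top")
cv2.imwrite("pics/s5f.png",jm)
cv2.imwrite("pics/s5.png",cv2.resize(jm[295:420,245:370],None,fx=4.8,fy=4.8,interpolation=cv2.INTER_CUBIC))
cv2.imwrite("pics/t5.png",cv2.resize(tm[205:300,385:505],None,fx=6,fy=6,interpolation=cv2.INTER_CUBIC))
```

```text
(no output)
```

View pics/s5.png

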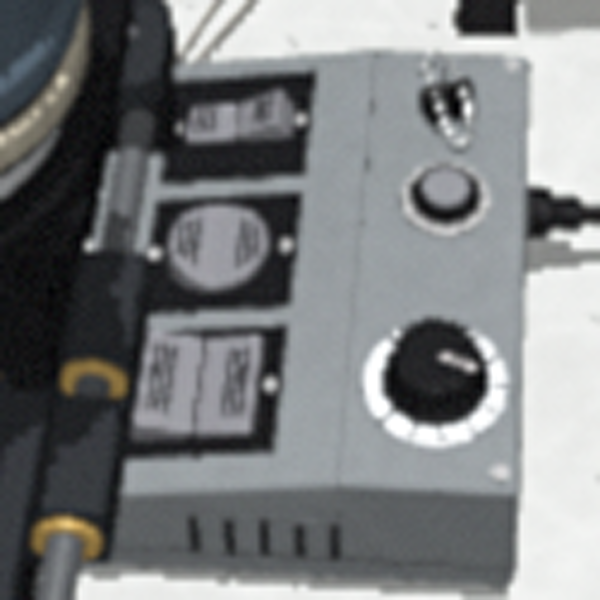

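View pics/t5.png

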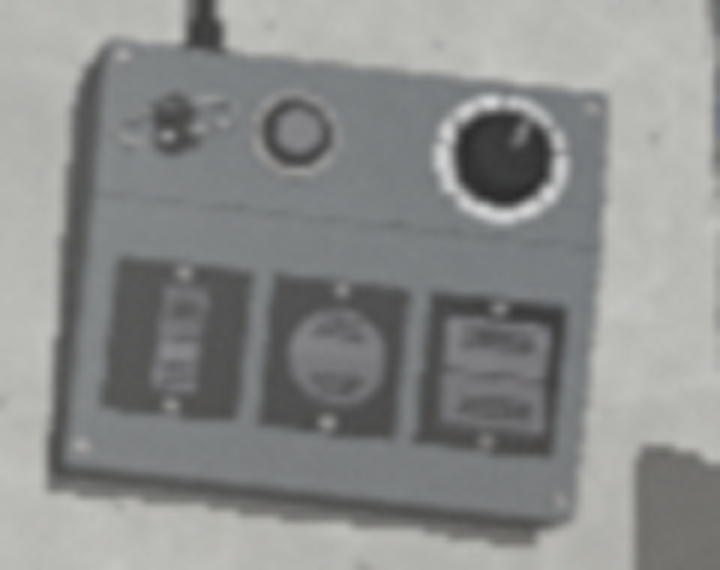

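Run:
```python
import cv2,numpy as np
a=cv2.imread("pics/side0.png")[328:368,270:312];b=cv2.imread("pics/s5f.png")[328:368,270:312]
cv2.imwrite("pics/cmp.png",cv2.resize(np.hstack([a,b]),None,fx=9,fy=9,interpolation=cv2.INTER_CUBIC))
```

```text
(no output)
```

View pics/cmp.png

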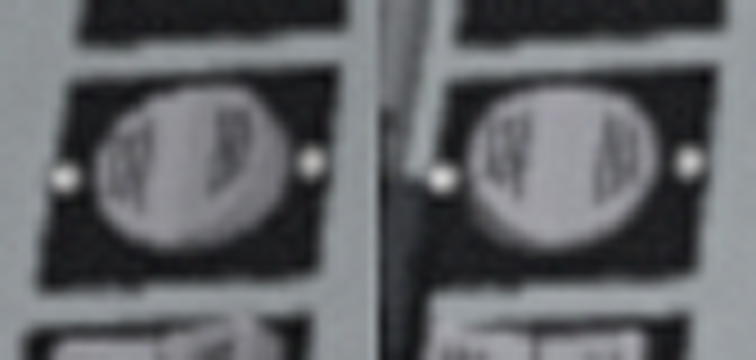

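The round rocker has clearly tipped over: its side wall showed at the rear (270,190) before and now shows at the front (490,225). The clip and the dial pointer have not moved.

```bash
python3 -c "
from workcell import ticket,bot
print(bot.observe()['t']); print(ticket.hand_in())"
```

```text
10.3667
the job is handed in; nothing more can be done
None
```

The job is done and handed in at about 10.4 s, with no failed or conflicting checks. I pressed the breaker in first, then switched on the pump (wide rocker), then the heater (round rocker). All presses were with the closed fingertips.

- **Forces:** The highest contact force I read was about 11 N on the breaker, and about 4 N on the rockers. These are readings at the end of each move, so a brief higher peak between them would not show.
- **Final state:** The last side and top pictures show the breaker button down near its collar and both rockers tipped to on.
- **Left alone:** The narrow rocker is still off, and the dial pointer and clip look unchanged. I didn't compare the loose things on the worktop in the last pictures; the arm only passed high over the worktop.
- **Arm position:** It finished about 220 mm to the side of the box's centre with the fingertips 230 mm up, touching nothing.

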